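# Set the loaf stop of a bread-slicing cradle to its middle slot

### The job

Set the loaf stop of the bread-slicing cradle to its middle position: take the upright round lever by its handle, guide it out of the slot it stands in and along the zigzag gate, bring it fully home into the middle slot (the only one on the side away from the loaf trough), and let go. Do not force it against the gate's edges, and leave the flat crumb-flap tab on the same deck where it is.

Things in the scene. Friction and masses are not known exactly. Their poses are not given: they have to be found in the camera images.
- cradle: Fixed slicing cradle 240 (x) x 340 mm (y), origin under its centre on the worktop, z up, -x side to the robot. Metal gate deck at x -120..10 mm, top 70 mm up; behind it a wooden trough 85 mm high. Gate cuts 30 mm wide: lane along y at x=-55, stem centre y -115..55; slots off it at y=-105 and y=45 towards +x, middle slot at y=-30 towards -x. Way: -x into lane, +y 75 mm, -x.
- lever: Lever, origin and axes at the centre of its upright round dark-wood handle: 26 mm diameter, 82 to 142 mm above the worktop, origin at 112 mm. 10 mm stem below. Stays upright, slides in cradle x and y within the gate, about 1.2 N friction, no spring, stays where left; the trough's stop plate follows. Starts in the slot at cradle y=-105 (x -34 to -8 mm), outside the lane.
- middle_slot (a point): Point on the deck top (70 mm above the worktop) on the middle slot's centre line, 7 mm short of where the stem meets its closed end; cradle x=-98, y=-30 mm. Bring the lever's axis over it, or on to the end (x=-105). The slot's mouth on the lane is at x=-70; the 10 mm stem enters if within 10 mm of the centre line.
- flap_tab (a point): Middle of the top edge of the crumb-flap tab, not to be moved: a flat steel plate 44 mm (cradle x) by 6 mm, standing 35 mm above the deck (top 105 mm above the worktop) at cradle y=125 mm; slides along cradle x in a straight slot.

How it is judged (in metres and radians):
On the way:
1. the lever is in the lane, out of the slot it started in (x of lever in the frame of cradle between -0.068 and -0.042 m), for 0.05 s.
At the end, for the whole second after the job is handed in: The lever stands released in the middle slot, its axis no more than 17 mm short of the slot's end stop (beyond x = -88 mm in the cradle) and within 13 mm of the slot's centre line (x of lever in the frame of cradle below -0.088 m and y of lever in the frame of middle_slot between -0.013 and 0.013 m); the robot touches nothing.
It fails at once if the crumb-flap tab is shifted more than 10 mm (distance of flap_tab from where it was at the start of the episode above 0.01 m).
It fails at once if the lever is forced against the gate with over 40 N (contact force between lever and cradle above 40 N).
It also fails if it takes over 29 s, if anything falls off the work surface, if the arm or the gripper's body presses on something with over 40 N, if the wrist force passes 120 N, or if a joint passes its speed limit or range.

### The arm

A 6-joint arm with a two-finger parallel gripper is mounted at the origin on the work surface. World frame = base frame: x ahead of the robot, y to its left, z up, the work surface at z = 0. Lengths are in mm, angles in degrees, forces in N, time in s.
With the tool pointing down it reaches from about 350 to 775 mm from the base axis. Payload 5.5 kg.
Tool frame: the origin (TCP) lies midway between the tips of the shut fingers; the grasp point (between the pads) lies behind it (robot.grasp_offset is the x of the grasp point in the tool frame, in mm); x points along the fingers, y is the direction in which the jaws open and shut, and the axes are right-handed (so a half turn about x gives the same grasp; the last joint's range is limited). The gripper opens to 85 mm and grips with 20 to 120 N. Pads are 22 mm wide; open, the fingers measure 114 mm over their backs; the gripper's body (76 mm by 85 mm) begins 54 mm behind the grasp point. The pads swing forward as they close: fully open they stand 13 mm farther back than shut.
Start: joints at [64.251, 17.945, 2.641, 74.691, 0, 82.002], TCP at [175.324, 547.662, 231.323] pointing down, gripper open.
Joint ranges: [-158.12, 158.12], [-49.38, 96.58], [-58.88, 72.47], [-126.05, 133.96], [-84.25, 85.87], [-180, 180]. Speed limits (degrees/s): [147.25, 147.25, 180, 180, 180, 180].

### API

Orientations are given as [roll, pitch, yaw] about the fixed x, y, z axes, in that order (R = Rz(yaw) Ry(pitch) Rx(roll)).
In Python, from workcell import state, viewer, robot gives the robot as it stands.
- The arm moves only by the tool play_rows, never from a script. Its argument "series" is a list that holds one entry, the list of rows, each a list of 6 numbers: the shift along the tool's x, y, z in cm, then the turn, a rotation vector about the tool's x, y, z in degrees. A call has 1 to 10 rows; each row shifts and turns the commanded pose from where the row before left it, along the tool's axes as they then stand; what a row does not reach is not made up. A row lasts 1/10 s, in which the tool goes at most 50 mm and 8.59 degrees, less where a joint would pass 70% of its speed; a pose out of reach is approached as far as the arm can. A call is refused whole if a number of a shift passes 5 or a number of a turn 8.59, either way. A call with a gripper value outside its range is refused whole. "hand" is the closure in counts, from 0 (fully open) to 255 (shut), set as the call begins (left out, the last holds). The fingers move at their own pace and stop on an object; the grip force is fixed at half the most. Time passes only in rows, so rows that do not move let the fingers close. It gives the time, the measured TCP pose, the force and the opening at its end, in the units of the state.
- state(): the state, without advancing time (a new reading comes with each control period).
- viewer.read_camera(name): name is "scene" or "side" or "wrist"; returns the picture (384x512x3 uint8, red, green, blue); there is no depth.
- viewer.camera_info(name): a dict with "camera_matrix" (3x3 intrinsics, pixels), "world_from_camera" (4x4, takes a point from camera to world coordinates); the wrist camera has in their place "hand_eye" (4x4, takes a point from camera to tool coordinates, whose origin is the TCP and whose axes are the tool frame's). Camera axes: x right, y up, looking along -z (the intrinsics and any distortion apply to the point x, -y, -z); pixel columns grow to the right and rows downward; lengths in mm; the calibration is good to about 2 mm. A picture is of the moment at which its call begins: read the wrist's pose just before it. camera_info takes no time and is no camera call.
- robot.finish_job(): hands the job in, once; it reports no verdict.
Trained networks look in the newest picture that a camera, given by its name, has taken for a name from the list of things; names that differ only in an ending like _2 or _b are one class to them, and where a whole thing is asked for, a point or a joint stands for the part that bears it (a point fixed in the world has none). Each returns a list of dicts, best first, with "p" (0 to 1); they miss things now and then, are a little off and sometimes report something else, mostly with a low value. They report only what shows in the picture. A call takes as long as a camera call.
- viewer.find_in(query, camera): "point" ([x, y, z] in mm, in world coordinates, good to about 4 mm: the middle of the surface that is visible of it).
- viewer.masks_of(query, camera): "pixels" (384x512 bool, what is visible of it).
The state is a dict: "time": time; "joint_pos": joint angles; "joint_velocities": joint speeds; "joint_efforts": joint torques, N m; "tool_pos": TCP position; "eef_rot": TCP orientation; "contact_force": force on the tool from outside, world axes, zero at the start; "torque": the same for the moment, N m; "grip_width": finger opening in mm.
Only numpy, scipy, OpenCV 4.12 (cv2) and the standard library are available. Lean on these libraries where they do the work, as an engineer would, in place of code of your own. Each camera call takes 0.05 s, during which the arm holds its last target.

## Working session

There is one attempt and no reset: what is moved stays moved. The work goes in short steps, Python scripts to look and compute and a tool call to move; the robot and the scene stay as the last step left them, time stands still between calls to the robot, and variables do not carry over. Pictures are saved under pics/ and viewed, and the job is handed in when it is done.

Besides the shell and the picture viewer there is one more tool, called after "Call:" as name(argument=value, ...), one argument or row to a line, values as JSON. play_rows: Moves the arm, as the interface text tells. Its arguments: {"type":"object","properties":{"series":{"type":"array"},"hand":{"type":"number"}},"required":["series"]}

```bash
ls; mkdir -p pics
python3 - <<'E'
from workcell import state, viewer, robot
import cv2
s=state(); print(s['time'],s['tool_pos'],s['eef_rot'],s['grip_width'],robot.grasp_offset)
for c in ("scene","side","wrist"):
    im=viewer.read_camera(c); cv2.imwrite(f"pics/{c}0.png",im[:,:,::-1])
    print(c,viewer.camera_info(c))
    for q in ("lever","flap_tab","middle_slot","cradle"):
        print(q,[(r['point'],r['p']) for r in viewer.find_in(q,c)][:3])
print(state()['time'])
E
```

```text
pics
0.0 [175.0752195  547.13945449 230.37678135] [ -97.81335068   89.89089626 -115.56457783] 85.16188037729802 -18.700000000000003
scene {'camera_matrix': array([[393.94602307,   0.        , 255.51006538],
       [  0.        , 393.94602307, 190.1762617 ],
       [  0.        ,   0.        ,   1.        ]]), 'world_from_camera': array([[-7.22953875e-01, -4.62676036e-01,  5.13097048e-01,
         8.92333292e+02],
       [ 6.90654235e-01, -5.03631742e-01,  5.18991133e-01,
         3.70034401e+02],
       [ 1.82871999e-02,  7.29579300e-01,  6.83651683e-01,
         5.46990777e+02],
       [ 0.00000000e+00,  0.00000000e+00,  0.00000000e+00,
         1.00000000e+00]])}
lever [([586.4, -187.3, 114.4], 0.59)]
flap_tab [([501.6, 27.0, 93.6], 0.61)]
middle_slot [([587.6, -56.4, 66.8], 0.97)]
cradle [([588.3, -54.8, 60.9], 0.65), ([497.5, 24.9, 91.0], 0.62)]
side {'camera_matrix': array([[391.0010178 ,   0.        , 253.38437774],
       [  0.        , 391.0010178 , 188.88680833],
       [  0.        ,   0.        ,   1.        ]]), 'world_from_camera': array([[-8.40936240e-01,  3.66655126e-0
[... 345 characters left out ...]
p_tab [([494.3, 24.1, 88.6], 0.91)]
middle_slot [([552.8, -27.7, 68.8], 0.56)]
cradle [([554.4, -30.1, 73.1], 0.73)]
wrist {'camera_matrix': array([[337.22517417,   0.        , 259.93681641],
       [  0.        , 337.22517417, 194.68849977],
       [  0.        ,   0.        ,   1.        ]]), 'hand_eye': array([[-1.62419578e-04,  2.68348432e-01, -9.63321905e-01,
        -1.42195695e+02],
       [ 9.99999307e-01,  1.16708862e-03,  1.56507327e-04,
         9.23124139e-01],
       [ 1.16628053e-03, -9.63321212e-01, -2.68348436e-01,
        -6.86639474e+01],
       [ 0.00000000e+00,  0.00000000e+00,  0.00000000e+00,
         1.00000000e+00]])}
lever []
flap_tab []
middle_slot []
cradle []
0.75
```

View pics/scene0.png

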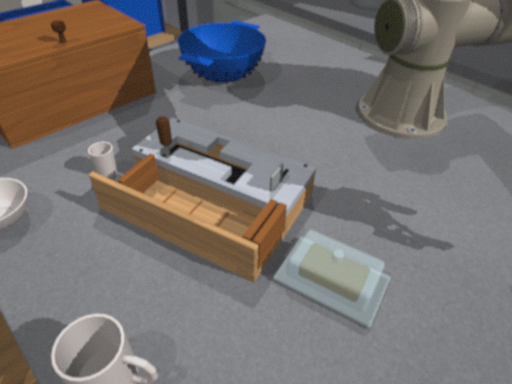

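View pics/side0.png

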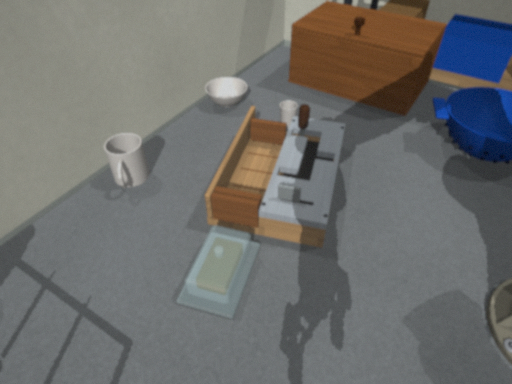

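The scene picture shows the lever with its handle top at about (163,120), the tab at (277,175) and the deck in between. The side picture shows the lever at (303,115) and the tab at (288,190). I'll zoom in to fit the cradle pose.

Run:
```python
import cv2
a=cv2.imread('pics/scene0.png')[100:240,120:330]; cv2.imwrite('pics/scene0z.png',cv2.resize(a,None,fx=3.8,fy=3.8,interpolation=cv2.INTER_CUBIC))
a=cv2.imread('pics/side0.png')[90:250,200:360]; cv2.imwrite('pics/side0z.png',cv2.resize(a,None,fx=3.75,fy=3.75,interpolation=cv2.INTER_CUBIC))
```

```text
(no output)
```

View pics/scene0z.png

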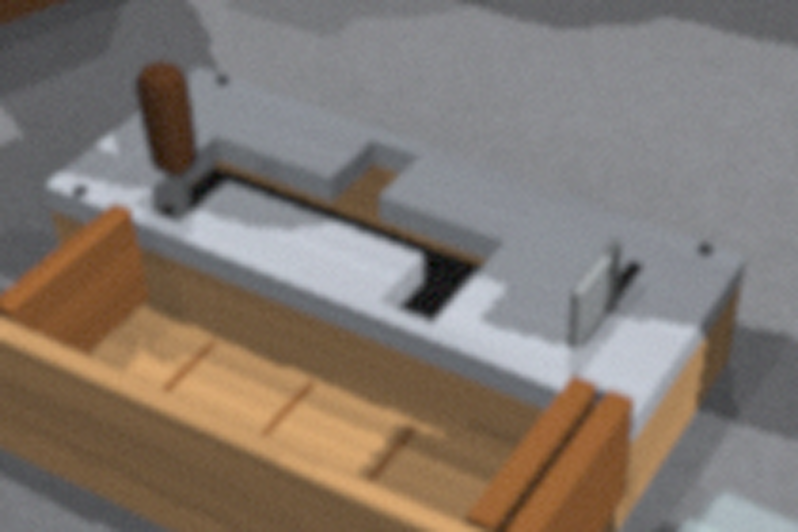

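View pics/side0z.png

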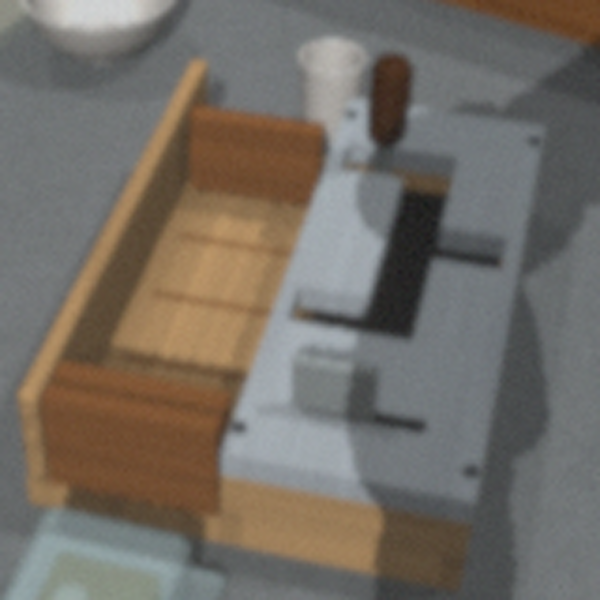

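```bash
cat > h.py <<'E'
import numpy as np
from workcell import state, viewer, robot
from scipy.spatial.transform import Rotation as Ro
def proj(P,c):
    i=viewer.camera_info(c); K=i['camera_matrix']; T=i['world_from_camera']
    p=(np.asarray(P,float)-T[:3,3])@T[:3,:3]
    p=p*[1,-1,-1]; q=p@K.T; return q[...,:2]/q[...,2:]
def C2W(pose,P):
    P=np.asarray(P,float); c,s=np.cos(pose[2]),np.sin(pose[2])
    return np.stack([pose[0]+c*P[...,0]-s*P[...,1],pose[1]+s*P[...,0]+c*P[...,1],P[...,2]],-1)
E
cat > fit.py <<'E'
from h import *
from scipy.optimize import least_squares
import cv2
sc=[((-120,170),(743,258)),((-110,-45),(372,143)),((-110,-15),(415,157)),((-70,-45),(333,192)),((-70,60),(499,240)),((-40,30),(425,258)),((-3,60),(435,320)),((-120,-170),(200,68)),((10,-170),(48,183)),((-70,-120),(213,142))]
sd=[((-120,170),(473,500)),((10,170),(222,466)),((-120,-170),(545,125)),((-110,-45),(503,238)),((-70,60),(410,335)),((-3,30),(298,292)),((-70,-120),(457,157)),((-40,-90),(405,180))]
S=np.array([[*a,70] for a,_ in sc]);su=np.array([b for _,b in sc])/3.8+[120,100]
D=np.array([[*a,70] for a,_ in sd]);du=np.array([b for _,b in sd])/3.75+[200,90]
def res(p,w=(1,1)):
    return np.r_[w[0]*(proj(C2W(p,S),'scene')-su).ravel(),w[1]*(proj(C2W(p,D),'side')-du).ravel()]
for w in ((1,1),(1,0),(0,1)):
    r=least_squares(res,[560,-60,0.3],args=(w,),x_scale=[10,10,.1],loss='soft_l1')
    print(w,r.x[:2],np.degrees(r.x[2]),r.cost)
    if w==(1,1): p=r.x; print(np.round(res(p).reshape(-1,2),1).tolist())
np.save('pose.npy',p)
for n in('lever start',(-20,-105,112)),('tab',(-30,125,105)),('mid',(-98,-30,70)): print(n[0],C2W(p,n[1]))
E
python3 fit.py
```

```text
(1, 1) [571.12417014 -85.31902064] 17.499531923807762 14.995649069803676
[[1.0, -0.4], [0.1, -1.0], [1.2, -0.3], [-0.5, -3.8], [1.7, 0.3], [-0.4, -0.7], [0.5, -0.3], [-0.3, -0.4], [-0.9, 0.5], [0.8, -1.6], [-0.2, 0.4], [-1.3, -3.6], [-0.9, -0.0], [0.2, -0.3], [-0.5, 1.2], [0.8, -1.7], [-0.7, -0.1], [-1.4, -1.0]]
(1, 0) [572.60438023 -84.90745909] 17.30855071639604 6.831660429535966
(0, 1) [569.54730671 -84.52208564] 17.542435129399315 6.109939296295119
lever start [ 583.62307285 -191.47351858  112.        ]
tab [504.92533691  24.87496503 105.        ]
mid [ 486.68060847 -143.39900766   70.        ]
```

```bash
cat >> h.py <<'E'
def tool():
    s=state(); return np.array(s['tool_pos']),Ro.from_euler('xyz',s['eef_rot'],degrees=True).as_matrix(),s
E
python3 - <<'E'
from h import *
from scipy.optimize import least_squares
p=np.load('pose.npy'); t,R,s=tool(); print(t,np.round(R,3).tolist(),s['joint_pos'],s['contact_force'])
obs={}
for c in('scene','side'):
    r=viewer.masks_of('lever',c)
    print(c,[(x['p'],x['pixels'].sum()) for x in r])
    ys,xs=np.nonzero(r[0]['pixels']); obs[c]=np.array([xs.mean(),ys.mean()]); print(obs[c],xs.min(),xs.max(),ys.min(),ys.max())
    # expected at x=-34..-8
    for x in (-34,-20,-8): print(x,proj(C2W(p,(x,-105,112)),c))
f=lambda q:np.r_[proj([*q,112],'scene')-obs['scene'],proj([*q,112],'side')-obs['side']]
r=least_squares(f,[584,-191]); print(r.x,r.fun)
f=lambda q:np.r_[proj(q,'scene')-obs['scene'],proj(q,'side')-obs['side']]
r=least_squares(f,[584,-191,112]); print(r.x,r.fun)
c,sn=np.cos(p[2]),np.sin(p[2]); d=r.x[:2]-p[:2]; print('cradle',c*d[0]+sn*d[1],-sn*d[0]+c*d[1])
for c in('scene','side'):
  print(viewer.find_in('lever',c))
E
```

```text
[175.31896058 547.66767548 231.33616277] [[0.0, 0.305, 0.952], [0.0, 0.952, -0.305], [-1.0, 0.0, 0.0]] [6.42521352e+01 1.79441595e+01 2.64192949e+00 7.46909220e+01
 1.76226110e-04 8.20025805e+01] [-0.41355561  0.8352921   0.0248194 ]
scene [(0.75, np.int64(424))]
[163.95283019 133.18396226] 156 171 116 157
-34 [169.12196481 129.45459991]
-20 [164.52088522 133.09519131]
-8 [160.48760509 136.28651296]
side [(0.6, np.int64(301))]
[303.         117.62458472] 297 309 104 135
-34 [306.72324139 118.03079946]
-20 [300.72989383 117.18636226]
-8 [295.62163563 116.46663039]
[ 581.74951251 -194.10750675] [ 0.60647324 -1.06429612 -1.02057242 -0.73291712]
[ 581.10858928 -198.41608913  107.36746736] [-0.05791655 -0.14728514 -0.07066945  0.17930463]
cradle -24.485728919983906 -110.86516406963865
[{'point': [586.4, -187.3, 114.4], 'p': 0.59}]
[{'point': [580.3, -187.8, 116.2], 'p': 0.61}]
```

Run:
```python
from h import *
def ray(u,v,c,z):
    i=viewer.camera_info(c); K=i['camera_matrix']; T=i['world_from_camera']
    d=np.linalg.inv(K)@[u,v,1]; d=T[:3,:3]@(d*[1,-1,-1]); o=T[:3,3]; return o+d*(z-o[2])/d[2]
for n,u,v,c in(('box corner',155,95,'scene'),('box corner2',22,138,'scene'),('box side',405,108,'side'),('cup base',103,176,'scene'),('cup base side',290,122,'side')): print(n,ray(u,v,c,0))
for z in (60,100,150): print('boxtop',z,ray(136,20,'scene',z),ray(0,75,'scene',z),ray(412,50,'side',z)); print('cup',z,ray(100,143,'scene',z),ray(288,100,'side',z))
```

```text
box corner [ 421.85648249 -502.58005318    0.        ]
box corner2 [ 758.89530404 -540.37327756    0.        ]
box side [ 422.81607773 -553.56006254    0.        ]
cup base [ 686.64596245 -292.21390944    0.        ]
cup base side [ 671.12433652 -312.01296793    0.        ]
boxtop 60 [ 249.61659997 -861.7368468    60.        ] [ 711.08771463 -755.20321014   60.        ] [ 494.87227546 -813.29723756   60.        ]
cup 60 [ 663.87321755 -317.43074937   60.        ] [ 686.3652111  -321.41629123   60.        ]
boxtop 100 [ 302.40747185 -760.56275419  100.        ] [ 725.974697   -662.77947929  100.        ] [ 477.49858335 -717.22608695  100.        ]
cup 100 [ 682.6382608  -260.96436981  100.        ] [ 655.14868078 -260.90273618  100.        ]
boxtop 150 [ 368.3960617  -634.09513843  150.        ] [ 744.58342496 -547.24981573  150.        ] [ 455.78146822 -597.13714869  150.        ]
cup 150 [ 706.09456487 -190.38139537  150.        ] [ 616.12801789 -185.26079237  150.        ]
```

Call:
play_rows(
  series=[
    [[0,0,0,7.83,0,0],[0,0,0,7.83,0,0],[0,0,0,7.83,0,0],[0,0,0,7.83,0,0],[0,0,0,7.83,0,0],[0,0,0,7.83,0,0],[0,0,0,7.82,0,0]],
  ],
  hand=0,
)

```text
time: 1.65
tool_pos: [175.3, 547.7, 231.3]
eef_rot: [133.9, 90.0, 61.0]
contact_force: [-0.5, -0.7, -0.1]
grip_width: 85.6
```

Call:
play_rows(
  series=[
    [[0,0.92,4.6,0,0,0],[0,0.92,4.6,0,0,0],[0,0.92,4.6,0,0,0],[0,0.92,4.6,0,0,0],[0,0.92,4.6,0,0,0],[0,0.92,4.6,0,0,0],[0,0.92,4.6,0,0,0],[0,0.92,4.6,0,0,0],[0,0.92,4.6,0,0,0]],
  ],
)

```text
time: 2.55
tool_pos: [379.1, 175.8, 231.7]
eef_rot: [92.1, 89.9, 19.6]
contact_force: [0.9, 1.0, 0.3]
grip_width: 85.3
```

Call:
play_rows(
  series=[
    [[0,0.92,4.6,0,0,0],[0,0.92,4.6,0,0,0],[0,0.92,4.6,0,0,0],[0,0.92,4.6,0,0,0],[0,0.92,4.6,0,0,0],[0,0.92,4.6,0,0,0],[0,0.92,4.6,0,0,0],[0,0.92,4.6,0,0,0],[0,0.92,4.6,0,0,0]],
  ],
)

```text
time: 3.45
tool_pos: [582.3, -194.5, 231.3]
eef_rot: [81.6, 90.0, 9.1]
contact_force: [0.5, 0.2, 0.6]
grip_width: 85.5
```

```bash
cat > w.py <<'E'
import sys; from h import *
import cv2
p=np.load('pose.npy'); t,R,s=tool(); im=viewer.read_camera('wrist'); n=sys.argv[1]; cv2.imwrite(f'pics/{n}.png',im[:,:,::-1])
i=viewer.camera_info('wrist'); H=i['hand_eye']; K=i['camera_matrix']
def pw(P):
    q=(np.asarray(P,float)-t)@R; q=(q-H[:3,3])@H[:3,:3]; q=q*[1,-1,-1]@K.T; return q[...,:2]/q[...,2:]
c,sn=np.cos(p[2]),np.sin(p[2]); d=t[:2]-p[:2]; print('tcp',t,'cradle',c*d[0]+sn*d[1],-sn*d[0]+c*d[1],'F',s['contact_force'],'w',s['grip_width'],'t',s['time'])
print('toolyaw',np.degrees(np.arctan2(R[1,1],R[0,1])))
a=im[:,:,::-1].copy()
for poly in ([(-70,-120),(-3,-120),(-3,-90),(-40,-90),(-40,30),(-3,30),(-3,60),(-70,60),(-70,-15),(-110,-15),(-110,-45),(-70,-45)],[(-120,-170),(10,-170),(10,170),(-120,170)]):
    q=pw(C2W(p,[[*k,70] for k in poly])); cv2.polylines(a,[np.round(q).astype(int)],True,(0,255,0),1)
for m in viewer.find_in('lever','wrist'): print('lever',m)
np.set_printoptions(suppress=True)
cv2.imwrite(f'pics/{n}o.png',cv2.resize(a,None,fx=1.5,fy=1.5))
E
python3 w.py w1
```

```text
tcp [ 582.27376019 -194.50056119  231.31132314] cradle -22.197091354457157 -107.48121366324332 F [0.5297055  0.19407552 0.64192289] w 85.53172171334282 t 3.45
toolyaw 17.430262940033973
lever {'point': [575.4, -190.7, 137.0], 'p': 0.86}
```

View pics/w1o.png

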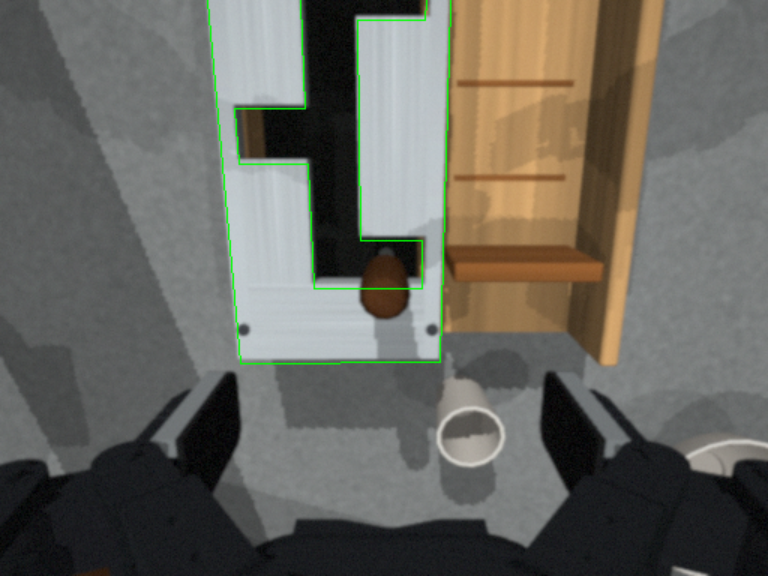

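The overlay fits the gate closely. The lever shows at (385,285) in the enlarged picture, with its stem near (386,250), and the tool is almost over it. I'll refine the lever's position.

Run:
```python
from h import *
p=np.load('pose.npy'); t,R,s=tool()
i=viewer.camera_info('wrist'); H=i['hand_eye']; K=i['camera_matrix']
def pw(P):
    q=(np.asarray(P,float)-t)@R; q=(q-H[:3,3])@H[:3,:3]; q=q*[1,-1,-1]@K.T; return q[...,:2]/q[...,2:]
m=viewer.masks_of('lever','wrist')[0]['pixels']; ys,xs=np.nonzero(m); print(xs.min(),xs.max(),ys.min(),ys.max(),m.sum(),xs.mean(),ys.mean())
import cv2
a=np.linspace(0,2*np.pi,60)
best=[]
for x in np.arange(-36,-6,1.0):
  for y in np.arange(-116,-94,1.0):
    P=np.concatenate([np.stack([x+r*np.cos(a),y+r*np.sin(a),0*a+z],-1) for z,r in((82,11),(86,13),(136,13),(142,9))])
    h=cv2.convexHull(np.round(pw(C2W(p,P))*16).astype(np.int32)); mm=np.zeros(m.shape,np.uint8); cv2.fillConvexPoly(mm,h,1,shift=4)
    best.append(((m&(mm>0)).sum()/(m|(mm>0)).sum(),x,y))
print(sorted(best)[-6:]); print(state()['time'])
```

```text
239 272 164 213 1238 255.88852988691437 190.37318255250403
[(np.float64(0.8495821727019499), np.float64(-24.0), np.float64(-109.0)), (np.float64(0.854050279329609), np.float64(-24.0), np.float64(-108.0)), (np.float64(0.8574438202247191), np.float64(-26.0), np.float64(-108.0)), (np.float64(0.8647887323943662), np.float64(-26.0), np.float64(-109.0)), (np.float64(0.865073787772312), np.float64(-25.0), np.float64(-109.0)), (np.float64(0.8662913441238564), np.float64(-25.0), np.float64(-108.0))]
3.6
```

Call:
play_rows(
  series=[
    [[2.5,-0.28,0,0,0,0],[2.5,0,0,0,0,0],[2.5,0,0,0,0,0],[2.5,0,0,0,0,0],[2,0,0,0,0,0],[1.5,0,0,0,0,0],[0,0,0,0,0,0]],
  ],
)

```text
time: 4.3
tool_pos: [576.8, -191.3, 94.2]
eef_rot: [-136.8, 89.7, 150.7]
contact_force: [0.6, 0.2, 0.3]
grip_width: 85.1
```

Call:
play_rows(
  series=[
    [[0,0,0,0,0,0],[0,0,0,0,0,0],[0,0,0,0,0,0],[0,0,0,0,0,0],[0,0,0,0,0,0],[0,0,0,0,0,0],[0,0,0,0,0,0],[0,0,0,0,0,0]],
  ],
  hand=255,
)

```text
time: 5.1
tool_pos: [579.4, -193.7, 97.3]
eef_rot: [51.9, 89.9, -20.6]
contact_force: [-0.5, 0.7, 5.5]
grip_width: 23.7
```

```bash
python3 w.py w2
```

```text
tcp [ 579.38185624 -193.65706463   97.25907551] cradle -24.701518542636986 -105.80716486288418 F [-0.47477346  0.71871863  5.50640119] w 23.664149588055285 t 5.1
toolyaw 17.445839174834166
lever {'point': [577.0, -189.9, 135.4], 'p': 0.97}
```

View pics/w2o.png

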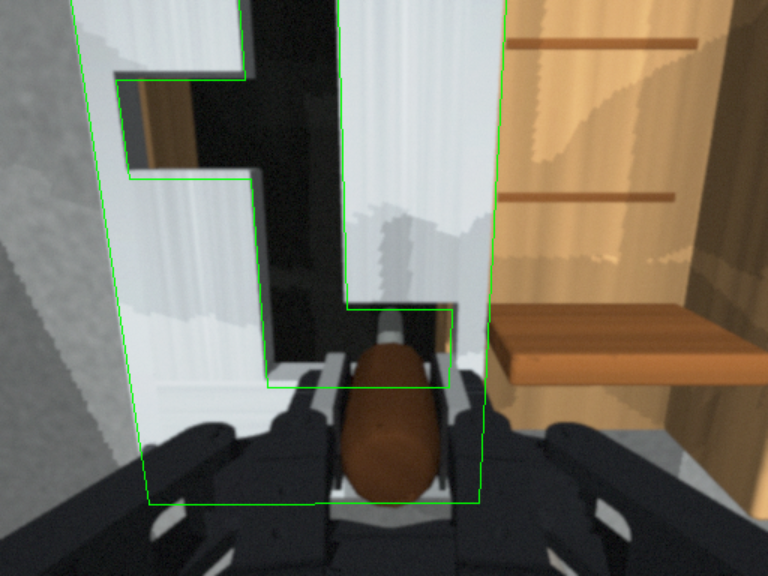

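The grip holds at 23.7 mm on the handle. The overlay puts the gate about 2-3 mm further along +y than my fit does. Next I slide -x into the lane.

Call:
play_rows(
  series=[
    [[0,-0.4,0,0,0,0],[0,-0.6,0,0,0,0],[0,-0.6,0,0,0,0],[0,-0.6,0,0,0,0],[0,-0.5,0,0,0,0],[0,-0.3,0,0,0,0],[0,0,0,0,0,0],[0,0,0,0,0,0]],
  ],
)

```text
time: 6.0
tool_pos: [550.6, -202.8, 97.3]
eef_rot: [42.0, 89.9, -30.5]
contact_force: [-0.6, 1.0, 6.5]
grip_width: 23.7
```

```bash
python3 w.py w3
```

```text
tcp [ 550.56678339 -202.81117693   97.27269788] cradle -54.93563607874273 -105.87298441046163 F [-0.57102082  1.04857746  6.45687905] w 23.687233163707237 t 6.0
toolyaw 17.43851184150991
lever {'point': [548.8, -196.9, 137.6], 'p': 0.83}
```

View pics/w3o.png

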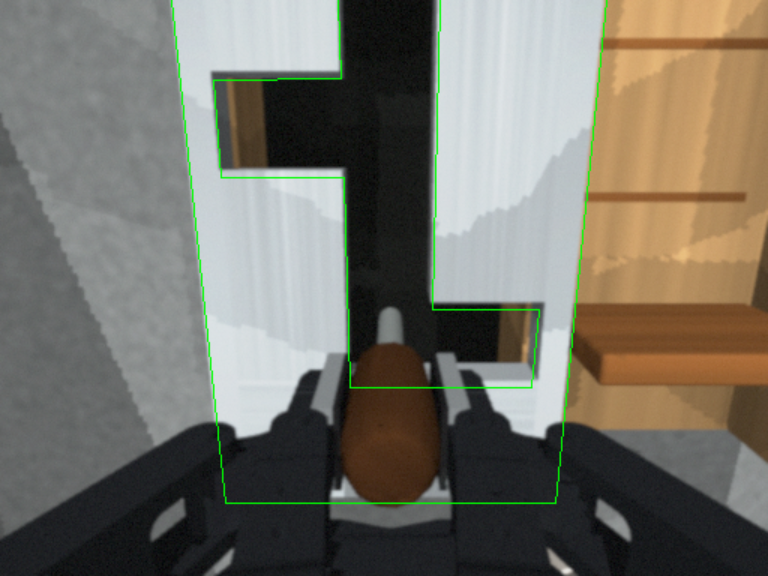

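The stem (390,320) is centred in the lane, between columns 348 and 432. Next is about 76 mm along +y.

Call:
play_rows(
  series=[
    [[0,0,-0.5,0,0,0],[0,0,-1,0,0,0],[0,0,-1,0,0,0],[0,0,-1,0,0,0],[0,0,-1,0,0,0],[0,0,-1,0,0,0],[0,0,-1,0,0,0],[0,0,-0.7,0,0,0],[0,0,-0.4,0,0,0],[0,0,0,0,0,0]],
  ],
)

```text
time: 7.1
tool_pos: [527.8, -129.6, 97.3]
eef_rot: [56.1, 89.9, -16.4]
contact_force: [-0.9, 2.0, 7.2]
grip_width: 23.6
```

```bash
python3 w.py w4
```

```text
tcp [ 527.77093054 -129.56520827   97.25304166] cradle -54.65156646825207 -29.162215039234233 F [-0.85277293  2.02193344  7.23251096] w 23.602561211739253 t 7.1
toolyaw 17.479666361325705
lever {'point': [523.9, -124.4, 134.4], 'p': 0.84}
```

View pics/w4o.png

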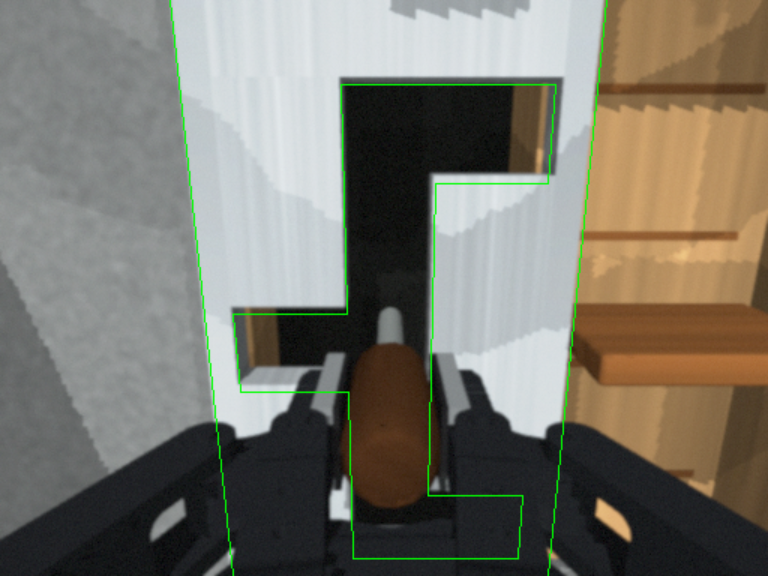

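The middle slot's +y edge is at row 308, about where the start slot's edge was relative to the lever (303). The stem is within tolerance, so I nudge +2 mm and go in along -x.

Call:
play_rows(
  series=[
    [[0,0,-0.2,0,0,0],[0,-0.4,0,0,0,0],[0,-0.6,0,0,0,0],[0,-0.6,0,0,0,0],[0,-0.6,0,0,0,0],[0,0,0,0,0,0]],
  ],
)

```text
time: 7.8
tool_pos: [506.0, -135.1, 97.2]
eef_rot: [41.5, 89.9, -31.1]
contact_force: [-1.7, -0.4, 7.8]
grip_width: 23.9
```

```bash
python3 w.py w5
```

```text
tcp [ 506.0343784  -135.06396965   97.24720686] cradle -77.03560467989499 -27.87035256036739 F [-1.72090796 -0.40476101  7.75227213] w 23.92074070983217 t 7.8
toolyaw 17.42564863871745
lever {'point': [504.5, -130.2, 130.0], 'p': 0.87}
```

View pics/w5o.png

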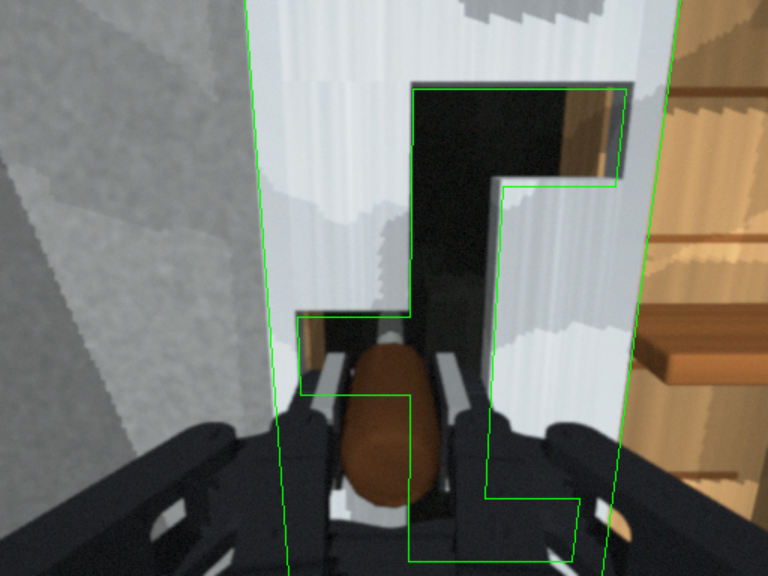

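The stem is inside the mouth, past the lane edge at column 410, and the contact force is small. I carry on to x ≈ -99.

Call:
play_rows(
  series=[
    [[0,-0.5,0,0,0,0],[0,-0.5,0,0,0,0],[0,-0.5,0,0,0,0],[0,-0.4,0,0,0,0],[0,-0.3,0,0,0,0],[0,0,0,0,0,0],[0,0,0,0,0,0]],
  ],
)

```text
time: 8.6
tool_pos: [485.4, -141.6, 97.2]
eef_rot: [43.7, 89.9, -28.9]
contact_force: [-1.1, -0.2, 6.8]
grip_width: 23.8
```

```bash
python3 w.py w6
```

```text
tcp [ 485.38840722 -141.5942231    97.18545279] cradle -98.68970228490909 -27.89017959774256 F [-1.12092034 -0.20926949  6.76192917] w 23.843356516499654 t 8.6
toolyaw 17.436303594251196
lever {'point': [480.5, -137.6, 136.1], 'p': 0.87}
```

View pics/w6o.png

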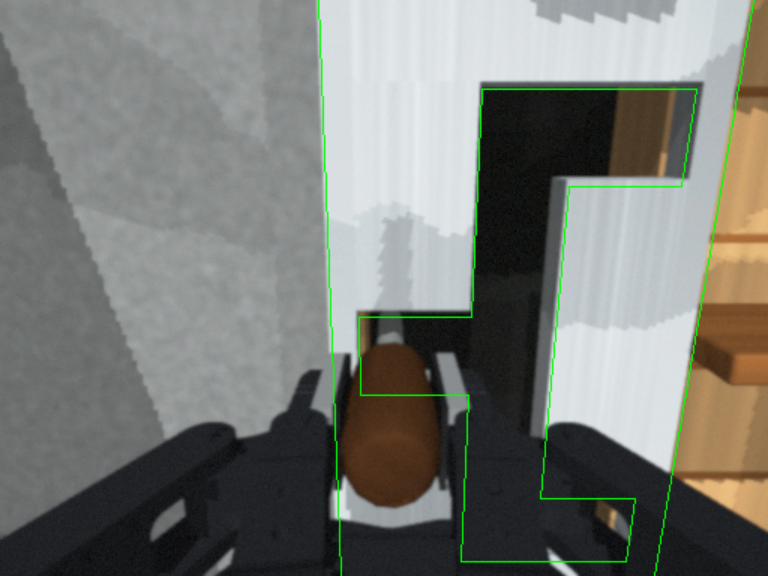

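The stem's left edge is at column 378 and the slot end at 362, a gap of about 5 mm. I move 2 mm further, release and lift.

Call:
play_rows(
  series=[
    [[0,-0.2,0,0,0,0],[0,0,0,0,0,0],[0,0,0,0,0,0]],
  ],
)

```text
time: 9.0
tool_pos: [483.8, -142.1, 97.2]
eef_rot: [53.6, 89.9, -18.9]
contact_force: [0.1, -0.2, 7.1]
grip_width: 23.8
```

Call:
play_rows(
  series=[
    [[0,0,0,0,0,0],[0,0,0,0,0,0],[0,0,0,0,0,0],[0,0,0,0,0,0],[0,0,0,0,0,0],[0,0,0,0,0,0],[0,0,0,0,0,0],[0,0,0,0,0,0]],
  ],
  hand=0,
)

```text
time: 9.8
tool_pos: [483.0, -141.8, 96.2]
eef_rot: [167.7, 90.0, 95.2]
contact_force: [0.7, 1.2, -0.6]
grip_width: 85.5
```

Call:
play_rows(
  series=[
    [[-1,0,0,0,0,0],[-2,0,0,0,0,0],[-2.5,0,0,0,0,0],[-2.5,0,0,0,0,0],[-2.5,0,0,0,0,0],[-2.5,0,0,0,0,0],[-1,0,0,0,0,0],[0,0,0,0,0,0],[0,0,0,0,0,0]],
  ],
)

```text
time: 10.7
tool_pos: [482.8, -141.7, 235.6]
eef_rot: [-140.9, 90.0, 146.6]
contact_force: [-0.8, -0.2, 0.9]
grip_width: 85.1
```

```bash
python3 w.py w7
python3 - <<'E'
from h import *
import cv2
for c in('scene','side'):
    im=viewer.read_camera(c); cv2.imwrite(f'pics/{c}1.png',im[:,:,::-1])
E
```

```text
tcp [ 482.75314186 -141.65724862  235.61530666] cradle -101.22195764813938 -27.157869218513067 F [-0.82174787 -0.23905642  0.93879561] w 85.14307139471761 t 10.7
toolyaw 17.451952624315528
lever {'point': [479.0, -138.7, 137.3], 'p': 0.83}
```

View pics/w7o.png

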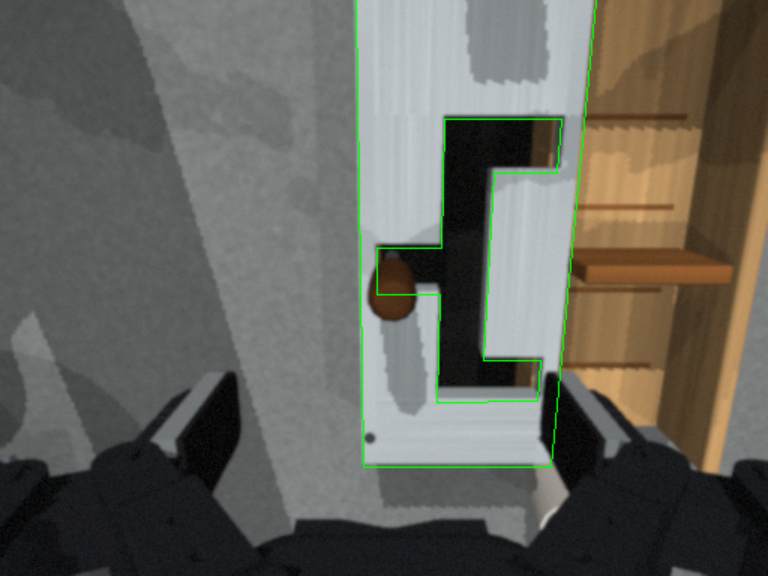

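View pics/side1.png

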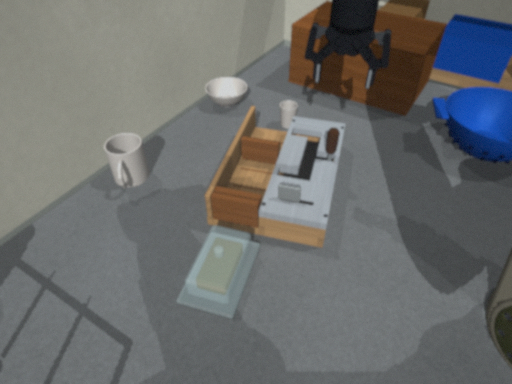

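The wrist picture shows the stem at (391,258) against the slot end at column 377, so x ≈ -101 mm, free and standing in the middle slot. The side picture shows the tab unmoved at (288,190) and the gripper clear. I'm handing the job in.

```bash
python3 -c "
from workcell import robot,state
print(robot.finish_job(), state()['time'])"
```

```text
the job is handed in; nothing more can be done
the job is handed in; nothing more can be done
```

I set the loaf stop to its middle position and handed the job in. By the clock the work took about 11 s of the 29 s allowed.

- **What I did:** I gripped the lever by its handle and slid it -x into the lane, then +y about 78 mm, then -x into the middle slot. I then let go and lifted the gripper clear.
- **Lever position:** The last wrist picture shows it standing free in the middle slot at about x = -101 mm (the limit is -88 mm) and an estimated few millimetres at most from the slot's centre line (13 mm allowed).
- **Forces:** The horizontal contact force read at the end of each move stayed within about 2 N. A vertical reading of 5–8 N appeared only while gripping and was gone after release.
- **Crumb-flap tab:** It showed no shift in the last side picture, judged by eye.
- **Disagreements:** Close to the deck, the wrist view put the gate 2–3 mm further along +y than my two-camera fit, so I added 2 mm before entering the slot. Single position readings for the lever also differed by about 4–5 mm.

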